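# Empty a screw-top bolt canister into its catch tray and close it again

## Task

Unscrew the cap of the tipping bolt canister and lift it off, tip the canister with its side lever so that all three bolts slide out into the catch tray, and let it come back upright. Then put the cap back on and screw it fully home, leaving the bolts lying in the tray and the things around it undisturbed.

Things in the scene. Friction and masses are not known exactly. Their poses are not given: they have to be found in the camera images.
- stand: Fixed dispenser stand: two grey uprights (50 mm wide, 158 mm high, at y = -76 and +76 mm) with the canister between them, over a catch tray. Origin on the table straight below the upright canister's axis; x points away from the robot along the tray, y to the lever side, z up. Its yaw varies by up to 20 degrees.
- tray (a point): Middle of the floor of the open aluminium catch tray, part of the stand, 80 mm along the stand's x from its origin, 5 mm above the table. Inside 230 mm (x) by 132 mm (y); walls 35 mm high, the far one 50 mm.
- canister (a joint): Tipping angle about the trunnion axis (along the stand's y, 140 mm above the table). 0 = upright on a stop; grows as the mouth tips to the stand's +x; 2.55 = far stop, mouth steeply down into the tray. A damped spring (0.2 N m at 0, 0.7 N m at the far stop) brings it upright by itself when let go. The bolts slide out only near the far stop (beyond 2.3), within about a second.
- mouth (a point): Centre of the canister's rim, on its axis, 200 mm above the table when upright; z points out of the mouth. A plain steel tube, 49 mm outside, 44 mm inside, 96 mm deep; round it, 6 to 35 mm below the rim, a raised three-start right-handed thread (56.6 mm over it), 27 mm a turn, each start just over half a turn long.
- lever_grip (a point): Middle of the black round grip of the tipping lever: 14 mm thick, 62 mm long along the stand's y, 85 mm from the trunnion axis, at the stand's y = 116 mm. At canister = 0 it is 60 mm nearer the robot than the axis and 60 mm above it; at the far stop 83 mm beyond and 17 mm below. Push it away and then down, round the axis (3 to 8 N), with shut fingers from behind and above.
- cap_grip (a point): Centre of the upright grip bar on the grey screw cap: 56 mm long (this x), 14 mm thick (y), 24 mm high (z). The cap under it is 65 mm across and 35 mm high; its lower edge is 47 mm below this point. 110 g. Fully home, this point is 16 mm above mouth (216 mm above the table) and it turns down no further. It may be set down upright on anything flat meanwhile.
- cap: The cap itself; origin at the centre of its lower edge, axes as cap_grip. 31 mm deep inside, with three lugs near its lower edge. It unscrews counter-clockwise seen from above and is free after 195 degrees (15 mm up) from home. Set level on the neck at any angle, it goes home in 195 to 315 degrees clockwise, sinking 27 mm a turn; under 0.3 N m. Home angles are 120 degrees apart; 
- mat: Bare black rubber mat, 130 x 130 mm, 4 mm thick, fixed to the table about 235 mm to one side of the canister (left or right): a clear place to set the cap down. Origin at the centre of its underside.
- bolt0_mid (a point): Middle of one dark, lightly oiled hexagon-head bolt, 86 mm long, shank 8 mm, head 15 mm; the three stand loose in the canister at the start. z along the bolt towards its head.
- bolt1_mid (a point): Middle of the second dark, lightly oiled hexagon-head bolt, 86 mm long, shank 8 mm, head 15 mm; the three stand loose in the canister at the start. z along the bolt towards its head.
- bolt2_mid (a point): Middle of the third dark, lightly oiled hexagon-head bolt, 86 mm long, shank 8 mm, head 15 mm; the three stand loose in the canister at the start. z along the bolt towards its head.
- carton: Loose closed cardboard carton, 120 x 130 x 55 mm, on the other side of the canister from the mat; leave it. Origin at the centre of its underside.
- jar: Loose glass jar, 60 mm across, 100 mm high; leave it. Origin at its foot.
- wrench: Loose wrench, 200 mm, lying to the right near the robot; leave it.
- tape: Loose roll of tape, 90 mm across, 24 mm high; leave it.
- driver: Loose screwdriver, 200 mm, lying on the left; leave it.
- cup: Loose steel cup, 76 mm across, 90 mm high; leave it.
Not all that is in view belongs to the job. Leave any brown look-alike of the cap alone.

How it is judged:
By the outcome, as a careful person would: the job done as asked, in the order asked, and still so for the second after the job is handed in, with the robot touching nothing.
It also fails if it takes over 72 s, if anything falls off the work surface, if the arm or the gripper's body presses on something with over 40 N, if the wrist force passes 120 N, or if a joint passes its speed limit or range.

## Robot

A 7-joint arm with a two-finger parallel gripper is mounted at the origin on the work surface. World frame = base frame: x ahead of the robot, y to its left, z up, the work surface at z = 0. Lengths are in m, angles in rad, forces in N, time in s.
With the tool pointing down it reaches from about 0.425 to 0.95 m from the base axis. Payload 4.7 kg.
Tool frame: the origin (TCP) lies midway between the tips of the shut fingers; the grasp point (between the pads) lies 19 mm behind it (manip.grasp_offset is the z of the grasp point in the tool frame, in m); z points along the fingers, y is the line along which they close (so a half turn about z gives the same grasp; the last joint's range is limited). The gripper opens to 85 mm and grips with 20 to 120 N. Pads are 22 mm wide; open, the fingers measure 114 mm over their backs; the gripper's body (76 mm by 85 mm) begins 54 mm behind the grasp point. The pads swing forward as they close: fully open they stand 13 mm farther back than shut.
Start: joints at [1.075, 0.469, -0.049, 1.532, 0.024, 1.141, -0.082], TCP at [0.304, -0.603, 0.231] pointing down, gripper open.
Joint ranges: [-2.59, 2.59], [-0.33, 1.99], [-1.39, 1.29], [0.1, 2.45], [-1.04, 4.18], [0.21, 1.99], [-2.66, 2.66]. Speed limits (rad/s): [2.57, 2.57, 3.14, 3.14, 3.14, 3.14, 3.14].

## Interface

Orientations are given as a unit quaternion [x, y, z, w].
In Python, from workcell import manip gives the robot as it stands. The module is installed in compiled form; this text tells all that it offers.
- The arm moves only by the tool apply_moves, never from a script. Its argument "increments" is a list of rows, each a list of 6 numbers: the shift along the tool's x, y, z in m, then the turn, a rotation vector about the tool's x, y, z in rad. A call has 1 to 8 rows; each row is the pose to reach, as a shift and turn from the pose commanded when the call began, along the tool's axes at that moment; what a row does not reach only later rows make up. A row lasts 1/12 s, in which the tool goes at most 41.7 mm and 7.16 degrees, less where a joint would pass 70% of its speed; a pose out of reach is approached as far as the arm can. A call with a gripper value outside its range is refused whole. "hand" is the finger opening in m, from 0 to 0.0854, set as the call begins (left out, the last holds). The fingers move at their own pace and stop on an object; "force" is the grip in N (left out, the last holds). Time passes only in rows, so rows that repeat a pose let the fingers close. It gives the time, the measured TCP pose, the force, the opening and the grip force at its end, in the units of the state.
- manip.state(): the state, without advancing time (a new reading comes with each control period).
- manip.grab_frame(name): name is "side" or "top"; returns a dict with "image" (384x512x3 uint8, blue, green, red), "camera_matrix" (3x3 intrinsics, pixels), "xyz" and "orientation" of the camera in the world. Camera axes: x right, y down, z forward; pixel columns grow to the right and rows downward; lengths in m; the calibration is good to about 2 mm. A picture is of the moment at which its call begins. There is no depth.
- manip.sign_off(): hands the job in; it is judged then, once.
The state is a dict: "clock": time; "joints": joint angles; "dq": joint speeds; "joint_efforts": joint torques, N m; "position": TCP position; "orientation": TCP orientation; "wrist_force": force on the tool from outside, world axes, zero at the start; "wrist_torque": the same for the moment, N m; "grip_width": opening from 0.0 (shut) to 1.0 (fully open); "finger_force": force on a finger pad.
Only numpy, scipy, OpenCV 4.12 (cv2) and the standard library are available. Lean on these libraries where they do the work, as an engineer would, in place of code of your own. Each camera call takes 0.05 s, during which the arm holds its last target. There are 200 camera calls.

## Working session

There is one attempt and no reset: what is moved stays moved. The work goes in short steps, Python scripts to look and compute and a tool call to move; the robot and the scene stay as the last step left them, time stands still between calls to the robot, and variables do not carry over. Pictures are saved under pics/ and viewed, at most 10 in all, crops included, and the job is handed in when it is done.

Besides the shell and the picture viewer there is one more tool, called after "Emit:" in YAML: its name, and indented under it one key for each argument. apply_moves: Moves the arm, as the interface text tells. Its arguments: {"type":"object","properties":{"increments":{"type":"array"},"hand":{"type":"number"},"force":{"type":"number"}},"required":["increments"]}

```bash
mkdir -p pics; python3 - <<'E'
from workcell import manip
import cv2,numpy as np
s=manip.state();print(s['clock'],s['position'],s['orientation'],manip.grasp_offset)
for n in("top","side"):
    f=manip.grab_frame(n);cv2.imwrite(f'pics/{n}0.png',f['image']);print(n,f['camera_matrix'],f['xyz'],f['orientation'])
E
```

```text
0.0 [ 0.30350285 -0.60224859  0.23028357] [ 9.72880261e-01  2.31307234e-01 -2.60436806e-04 -9.44997250e-04] -0.0187
top [[457.09997614   0.         250.22189939]
 [  0.         457.09997614 189.48496849]
 [  0.           0.           1.        ]] [0.26257889 0.03237769 1.65633796] [ 0.71147878 -0.69640159  0.06948428 -0.06320367]
side [[361.2693816    0.         257.00235288]
 [  0.         361.2693816  196.79946164]
 [  0.           0.           1.        ]] [-0.1400508   0.73318042  0.9875825 ] [-0.32646082  0.84711799 -0.38828843  0.15826097]
```

View pics/top0.png

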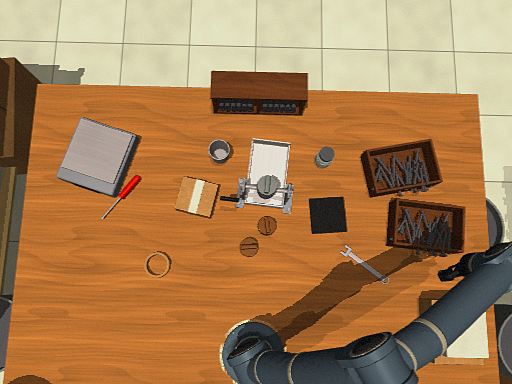

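View pics/side0.png

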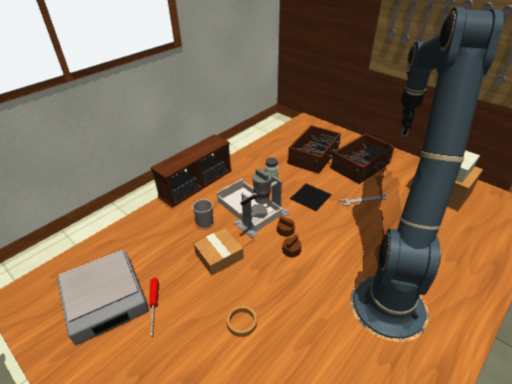

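The top view shows the cap at about (268,187), the lever grip at (229,198), the mat at (327,215) and the brown look-alikes at (266,225) and (249,246). I'll take an enlarged crop of each view.

```bash
python3 - <<'E'
import cv2
a=cv2.imread('pics/top0.png')[130:230,215:350];cv2.imwrite('pics/topc.png',cv2.resize(a,None,fx=5.9,fy=5.9,interpolation=cv2.INTER_CUBIC))
a=cv2.imread('pics/side0.png')[150:250,205:335];cv2.imwrite('pics/sidec.png',cv2.resize(a,None,fx=6,fy=6,interpolation=cv2.INTER_CUBIC))
E
```

```text
(no output)
```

View pics/topc.png

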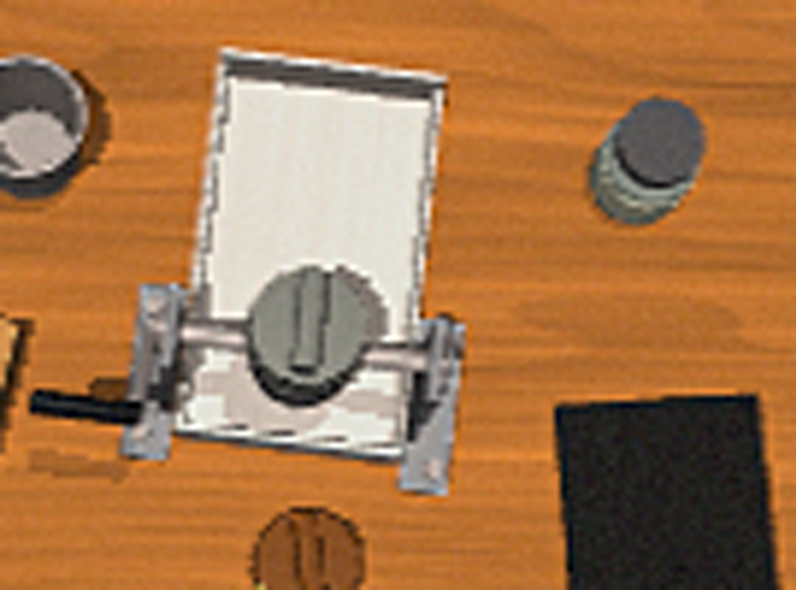

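View pics/sidec.png

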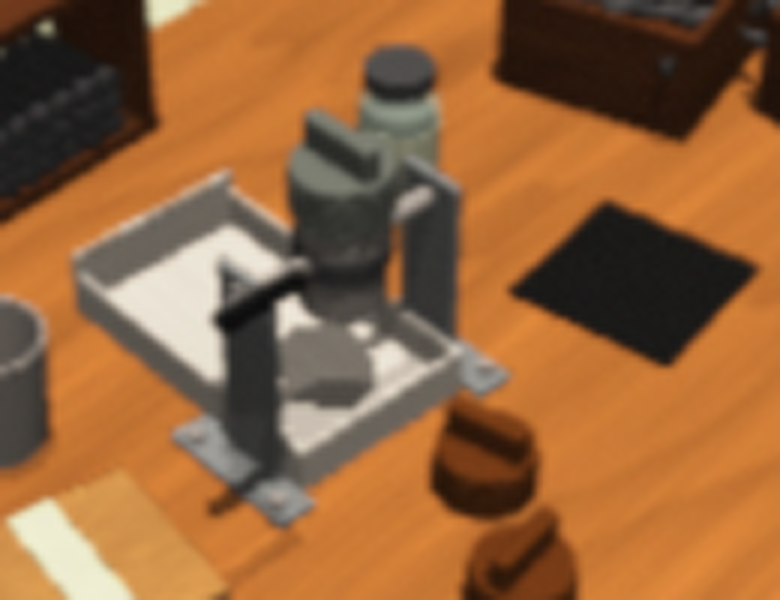

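The crops show these points:
- **Top:** the bar's top face centre at crop (310,320), running (316,270) to (305,370). Tray corners are at (222,50), (443,77), (407,455) and (178,432), the lever grip runs (30,402) to (140,410), and the mat is to the right.
- **Side:** the bar's top face runs (318,118) to (370,170), and the lever runs (225,315) to (305,275).

```bash
cat > h.py <<'E'
import numpy as np
from scipy.spatial.transform import Rotation as R
C={'top':(457.1,250.22,189.485,[0.26257889,0.03237769,1.65633796],[0.71147878,-0.69640159,0.06948428,-0.06320367]),
'side':(361.269,257.0,196.8,[-0.1400508,0.73318042,0.9875825],[-0.32646082,0.84711799,-0.38828843,0.15826097])}
def at(c,u,v,z):
    f,cx,cy,p,q=C[c];d=R.from_quat(q).apply([(u-cx)/f,(v-cy)/f,1]);p=np.array(p)
    return (p+d*(z-p[2])/d[2]).round(4)
def proj(c,P):
    f,cx,cy,p,q=C[c];d=R.from_quat(q).inv().apply(np.array(P)-p);return d[0]/d[2]*f+cx,d[1]/d[2]*f+cy
T=lambda x,y,z:at('top',215+x/5.9,130+y/5.9,z)
S=lambda x,y,z:at('side',205+x/6,150+y/6,z)
def rel(dpos_world,yaw=0,q=None):
    from workcell import manip
    r=R.from_quat(manip.state()['orientation'] if q is None else q);return r.inv().apply(dpos_world).round(4)
E
python3 - <<'E'
from h import *
for n,x,y,z in [('bar',310,320,.228),('barA',316,270,.228),('barB',305,370,.228),('trFL',222,50,.055),('trFR',443,77,.055),('trNR',407,455,.04),('trNL',178,432,.04),('lev out',30,402,.2),('lev in',140,410,.2),('matTL',557,406,.004),('matTR',757,396,.004),('brown',300,560,.06)]: print(n,T(x,y,z))
print('side bar',S(344,144,.228),S(318,118,.228),S(370,170,.228),'lev',S(225,315,.2),S(305,275,.2),'mat',S(605,203,.004),S(668,363,.004),S(512,290,.004),S(755,270,.004))
print('brown2 top',at('top',249,246,.06), 'jar',at('top',326,153,.1))
E
```

```text
bar [ 0.5526 -0.0325  0.228 ]
barA [ 0.5804 -0.0353  0.228 ]
barB [ 0.5251 -0.0301  0.228 ]
trFL [0.7566 0.0163 0.055 ]
trFR [ 0.7425 -0.1203  0.055 ]
trNR [ 0.5086 -0.1009  0.04  ]
trNL [0.5197 0.0382 0.04  ]
lev out [0.509 0.119 0.2  ]
lev in [0.5059 0.0587 0.2   ]
matTL [ 0.547  -0.1971  0.004 ]
matTR [ 0.5561 -0.3219  0.004 ]
brown [ 0.4412 -0.0361  0.06  ]
side bar [ 0.5403 -0.0195  0.228 ] [ 0.569  -0.0285  0.228 ] [ 0.5125 -0.0109  0.228 ] lev [0.5098 0.1128 0.2   ] [0.5    0.0585 0.2   ] mat [ 0.5506 -0.314   0.004 ] [ 0.4162 -0.2034  0.004 ] [ 0.5406 -0.193   0.004 ] [ 0.4268 -0.3226  0.004 ]
brown2 top [0.3664 0.0214 0.06  ] jar [ 0.6956 -0.2429  0.1   ]
```

Emit:
apply_moves:
  increments:
    - [0.24, -0.2, -0.07, 0, 0, 0]
    - [0.24, -0.2, -0.07, 0, 0, 0]
    - [0.24, -0.2, -0.07, 0, 0, 0]
    - [0.24, -0.2, -0.07, 0, 0, 0]
    - [0.24, -0.2, -0.07, 0, 0, 0]
    - [0.24, -0.2, -0.07, 0, 0, 0]
    - [0.24, -0.2, -0.07, 0, 0, 0]
    - [0.24, -0.2, -0.07, 0, 0, 0]
  hand: 0.06
  force: 60

```text
clock: 0.77
position: [0.4298, -0.3118, 0.3021]
orientation: [0.972, 0.233, 0.001, -0.0]
wrist_force: [0.9, 0.3, 0.9]
grip_width: 0.703
finger_force: 0.0
```

Emit:
apply_moves:
  increments:
    - [0.239, -0.197, 0, 0, 0, 0.562]
    - [0.239, -0.197, 0, 0, 0, 0.562]
    - [0.239, -0.197, 0, 0, 0, 0.562]
    - [0.239, -0.197, 0, 0, 0, 0.562]
    - [0.239, -0.197, 0, 0, 0, 0.562]
    - [0.239, -0.197, 0, 0, 0, 0.562]
    - [0.239, -0.197, 0, 0, 0, 0.562]
    - [0.239, -0.197, 0, 0, 0, 0.562]

```text
clock: 1.43
position: [0.5531, -0.0307, 0.3011]
orientation: [0.999, -0.048, -0.0, 0.0]
wrist_force: [1.4, -1.3, 0.2]
grip_width: 0.705
finger_force: 0.0
```

```bash
cat > st.py <<'E'
from h import *
from workcell import manip
import sys
s=manip.state();r=R.from_quat(s['orientation']);x=r.apply([1,0,0]);z=r.apply([0,0,1])
print(round(s['clock'],2),'p',s['position'].round(4),'yaw',np.degrees(np.arctan2(x[1],x[0])).round(2),'z',z.round(3),'q',np.round(s['joints'],2),'F',np.round(s['wrist_force'],1),'M',np.round(s['wrist_torque'],2),'w',s['grip_width'],s['finger_force'])
if len(sys.argv)>3:
    print('tool delta',rel(np.array([float(v) for v in sys.argv[1:4]])-s['position']))
E
python3 st.py .5526 -.0325 .208; python3 -c "
from h import *
print(proj('side',[.5526,-.0325,.228]))"
```

```text
1.43 p [ 0.5531 -0.0307  0.3011] yaw -5.46 z [-0. -0. -1.] q [ 0.26  0.24 -0.33  1.72  0.08  1.2  -1.77] F [ 1.4 -1.3  0.2] M [-0.04 -0.1   0.01] w 0.7052606114073473 0.0
tool delta [-0.0003  0.0018  0.0931]
(np.float64(262.19600699492355), np.float64(170.97394380549278))
```

Emit:
apply_moves:
  increments:
    - [0, 0.0018, 0.04, 0, 0, 0]
    - [0, 0.0018, 0.07, 0, 0, 0]
    - [0, 0.0018, 0.085, 0, 0, 0]
    - [0, 0.0018, 0.093, 0, 0, 0]
    - [0, 0.0018, 0.093, 0, 0, 0]

```text
clock: 1.85
position: [0.5514, -0.0346, 0.2063]
orientation: [0.999, -0.048, -0.002, -0.0]
wrist_force: [-0.2, 0.4, 0.5]
grip_width: 0.702
finger_force: 0.0
```

Emit:
apply_moves:
  increments:
    - [0, 0, 0, 0, 0, 0]
    - [0, 0, 0, 0, 0, 0]
    - [0, 0, 0, 0, 0, 0]
    - [0, 0, 0, 0, 0, 0]
    - [0, 0, 0, 0, 0, 0]
    - [0, 0, 0, 0, 0, 0]
  hand: 0

```text
clock: 2.35
position: [0.5541, -0.032, 0.2103]
orientation: [0.999, -0.047, 0.002, -0.002]
wrist_force: [0.4, 5.4, 6.1]
grip_width: 0.143
finger_force: 60.8
```

```bash
python3 st.py
```

```text
2.35 p [ 0.5541 -0.032   0.2103] yaw -5.38 z [ 0.004  0.003 -1.   ] q [ 0.25  0.31 -0.33  1.83  0.11  1.01 -1.79] F [0.4 5.4 6.1] M [ 1.27  0.08 -0.06] w 0.1429473946582885 60.75686573982239
```

Emit:
apply_moves:
  increments:
    - [0, 0, -0.0005, 0, 0, -0.1]
    - [0, 0, -0.0009, 0, 0, -0.2]
    - [0, 0, -0.0013, 0, 0, -0.3]
    - [0, 0, -0.0017, 0, 0, -0.4]
    - [0, 0, -0.0021, 0, 0, -0.5]
    - [0, 0, -0.0026, 0, 0, -0.6]
    - [0, 0, -0.003, 0, 0, -0.7]
    - [0, 0, -0.0034, 0, 0, -0.8]

```text
clock: 3.02
position: [0.5541, -0.0327, 0.2124]
orientation: [0.938, 0.348, 0.002, -0.0]
wrist_force: [1.5, 5.4, -1.4]
grip_width: 0.147
finger_force: 59.8
```

```bash
python3 st.py
```

```text
3.02 p [ 0.5541 -0.0327  0.2124] yaw 40.7 z [ 0.004  0.003 -1.   ] q [ 0.37  0.33 -0.48  1.83  0.17  1.02 -1.04] F [ 1.5  5.4 -1.4] M [ 1.09 -0.71 -0.03] w 0.14681472251556751 59.79583740234375
```

Emit:
apply_moves:
  increments:
    - [0, 0, -0.0005, 0, 0, -0.112]
    - [0, 0, -0.001, 0, 0, -0.225]
    - [0, 0, -0.0015, 0, 0, -0.337]
    - [0, 0, -0.002, 0, 0, -0.45]
    - [0, 0, -0.0025, 0, 0, -0.562]
    - [0, 0, -0.003, 0, 0, -0.675]
    - [0, 0, -0.0035, 0, 0, -0.787]
    - [0, 0, -0.004, 0, 0, -0.9]

```text
clock: 3.68
position: [0.5547, -0.0329, 0.2167]
orientation: [0.693, 0.721, 0.003, 0.001]
wrist_force: [3.8, 3.6, -0.9]
grip_width: 0.145
finger_force: 59.8
```

Emit:
apply_moves:
  increments:
    - [0, 0, -0.0005, 0, 0, -0.112]
    - [0, 0, -0.001, 0, 0, -0.225]
    - [0, 0, -0.0015, 0, 0, -0.337]
    - [0, 0, -0.002, 0, 0, -0.45]
    - [0, 0, -0.0025, 0, 0, -0.562]
    - [0, 0, -0.003, 0, 0, -0.675]
    - [0, 0, -0.0035, 0, 0, -0.787]
    - [0, 0, -0.004, 0, 0, -0.9]

```text
clock: 4.35
position: [0.5551, -0.0325, 0.2209]
orientation: [0.31, 0.951, 0.003, 0.003]
wrist_force: [4.2, 5.1, -2.6]
grip_width: 0.147
finger_force: 59.7
```

```bash
python3 st.py
```

```text
4.35 p [ 0.5551 -0.0325  0.2209] yaw 143.85 z [ 0.007  0.004 -1.   ] q [ 0.65  0.41 -0.85  1.8   0.34  1.08  0.61] F [ 4.2  5.1 -2.6] M [ 1.25 -1.16 -0.11] w 0.14723258839580014 59.727357029914856
```

Emit:
apply_moves:
  increments:
    - [0, 0, -0.0005, 0, 0, -0.12]
    - [0, 0, -0.001, 0, 0, -0.24]
    - [0, 0, -0.0015, 0, 0, -0.36]
    - [0, 0, -0.002, 0, 0, -0.48]
    - [0, 0, -0.0026, 0, 0, -0.6]
    - [0, 0, -0.0031, 0, 0, -0.72]
    - [0, 0, -0.0037, 0, 0, -0.84]
    - [0, 0, -0.0044, 0, 0, -0.98]

```text
clock: 5.02
position: [0.5551, -0.032, 0.2254]
orientation: [-0.167, 0.986, 0.002, 0.004]
wrist_force: [5.1, 6.1, -2.6]
grip_width: 0.149
finger_force: 59.7
```

Emit:
apply_moves:
  increments:
    - [0, 0, -0.004, 0, 0, 0]
    - [0, 0, -0.008, 0, 0, 0]
    - [0, 0, -0.012, 0, 0, 0]

```text
clock: 5.27
position: [0.5534, -0.0327, 0.2359]
orientation: [-0.164, 0.986, 0.002, 0.001]
wrist_force: [4.0, 1.8, -11.0]
grip_width: 0.15
finger_force: 58.7
```

```bash
python3 st.py
```

```text
5.27 p [ 0.5534 -0.0327  0.2359] yaw -161.14 z [ 0.002  0.004 -1.   ] q [ 0.8   0.48 -1.09  1.78  0.46  1.17  1.47] F [  4.    1.8 -11. ] M [ 1.21 -1.03 -0.06] w 0.1496320100166661 58.685792684555054
```

Emit:
apply_moves:
  increments:
    - [0, 0, -0.01, 0, 0, 0]
    - [0, 0, -0.03, 0, 0, 0]
    - [0, 0, -0.05, 0, 0, 0]
    - [0, 0, -0.07, 0, 0, 0]
    - [0, 0, -0.07, 0, 0, 0]

```text
clock: 5.68
position: [0.5546, -0.0348, 0.3102]
orientation: [-0.163, 0.987, -0.002, 0.003]
wrist_force: [1.1, 0.4, -0.3]
grip_width: 0.146
finger_force: 60.4
```

```bash
python3 st.py; python3 - <<'E'
from h import *
from workcell import manip
import cv2
a=manip.grab_frame('side')['image'][120:240,195:355];cv2.imwrite('pics/s1.png',cv2.resize(a,None,fx=5,fy=5,interpolation=cv2.INTER_CUBIC))
E
```

```text
5.68 p [ 0.5546 -0.0348  0.3102] yaw -161.27 z [ 0.007 -0.002 -1.   ] q [ 0.84  0.41 -1.14  1.68  0.39  1.3   1.53] F [ 1.1  0.4 -0.3] M [ 0.02 -0.05  0.04] w 0.1460838336739486 60.38564443588257
```

View pics/s1.png

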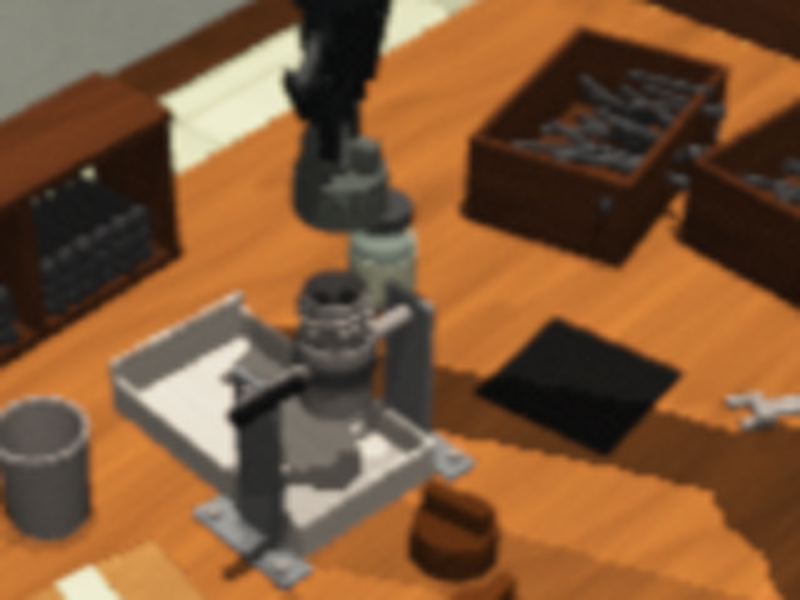

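The side view shows the cap hanging free in the gripper, the open mouth at about crop (338,282), and an empty tray. Next I carry the cap to the mat.

Emit:
apply_moves:
  increments:
    - [0.024, -0.033, 0, 0, 0, 0.12]
    - [0.048, -0.066, 0, 0, 0, 0.24]
    - [0.072, -0.099, 0, 0, 0, 0.36]
    - [0.096, -0.132, 0.01, 0, 0, 0.48]
    - [0.12, -0.165, 0.03, 0, 0, 0.6]
    - [0.138, -0.19, 0.06, 0, 0, 0.72]
    - [0.138, -0.19, 0.1, 0, 0, 0.84]
    - [0.138, -0.19, 0.14, 0, 0, 0.96]

```text
clock: 6.4
position: [0.481, -0.2634, 0.1643]
orientation: [0.317, 0.948, -0.001, -0.0]
wrist_force: [1.0, 0.1, -1.9]
grip_width: 0.146
finger_force: 60.3
```

```bash
python3 st.py .485 -.259 .046
```

```text
6.4 p [ 0.481  -0.2634  0.1643] yaw 143.03 z [-0.001 -0.002 -1.   ] q [ 1.05  0.46 -0.81  1.87  0.4   0.98  0.99] F [ 1.   0.1 -1.9] M [ 0.02  0.02 -0.01] w 0.14625429299724613 60.32893180847168
tool delta [-0.0005  0.0062  0.1183]
```

Emit:
apply_moves:
  increments:
    - [0, 0.004, 0.035, 0, 0, 0]
    - [0, 0.004, 0.07, 0, 0, 0]
    - [0, 0.004, 0.1, 0, 0, 0]
    - [0, 0.004, 0.11, 0, 0, 0]
    - [0, 0.004, 0.114, 0, 0, 0]
    - [0, 0.004, 0.1165, 0, 0, 0]
    - [0, 0.004, 0.1185, 0, 0, 0]
    - [0, 0.004, 0.1185, 0, 0, 0]

```text
clock: 7.07
position: [0.4866, -0.2561, 0.0493]
orientation: [0.311, 0.95, -0.0, 0.001]
wrist_force: [0.9, -0.1, -0.8]
grip_width: 0.144
finger_force: 60.3
```

```bash
python3 st.py
```

```text
7.07 p [ 0.4866 -0.2561  0.0493] yaw 143.79 z [ 0.002 -0.002 -1.   ] q [ 0.94  0.6  -0.71  1.96  0.56  0.78  0.85] F [ 0.9 -0.1 -0.8] M [ 0.04  0.01 -0.04] w 0.1444441074926696 60.29210686683655
```

Emit:
apply_moves:
  increments:
    - [0, 0, 0.002, 0, 0, 0]
    - [0, 0, 0.004, 0, 0, 0]
    - [0, 0, 0.005, 0, 0, 0]
    - [0, 0, 0.005, 0, 0, 0]

```text
clock: 7.4
position: [0.4867, -0.2563, 0.0452]
orientation: [0.311, 0.95, -0.001, 0.001]
wrist_force: [-3.2, -0.4, 10.9]
grip_width: 0.147
finger_force: 61.9
```

```bash
python3 st.py
```

```text
7.4 p [ 0.4867 -0.2563  0.0452] yaw 143.77 z [ 0.001 -0.003 -1.   ] q [ 0.94  0.61 -0.7   1.96  0.56  0.77  0.84] F [-3.2 -0.4 10.9] M [ 0.19  0.69 -0.04] w 0.14692502140393862 61.94474458694458
```

Emit:
apply_moves:
  increments:
    - [0, 0, 0, 0, 0, 0]
    - [0, 0, 0, 0, 0, 0]
    - [0, 0, 0, 0, 0, 0]
    - [0, 0, 0, 0, 0, 0]
    - [0, 0, -0.02, 0, 0, 0]
    - [0, 0, -0.06, 0, 0, 0]
    - [0, 0, -0.1, 0, 0, 0]
    - [0, 0, -0.14, 0, 0, 0]
  hand: 0.05

```text
clock: 8.07
position: [0.4852, -0.2551, 0.1841]
orientation: [0.31, 0.951, 0.0, -0.001]
wrist_force: [1.1, -0.3, -0.8]
grip_width: 0.588
finger_force: 0.0
```

Emit:
apply_moves:
  increments:
    - [0, 0, -0.04, 0, 0, 0]
    - [0.224, 0.275, -0.115, 0, 0, -0.536]
    - [0.224, 0.275, -0.115, 0, 0, -0.536]
    - [0.224, 0.275, -0.115, 0, 0, -0.536]
    - [0.224, 0.275, -0.115, 0, 0, -0.536]
    - [0.224, 0.275, -0.115, 0, 0, -0.536]
    - [0.224, 0.275, -0.115, 0, 0, -0.536]
    - [0.224, 0.275, -0.115, 0, 0, -0.536]
  hand: 0

```text
clock: 8.73
position: [0.4703, 0.0311, 0.2837]
orientation: [0.048, 0.999, -0.0, 0.0]
wrist_force: [1.5, 0.6, -0.2]
grip_width: -0.0
finger_force: 0.0
```

```bash
cat > lev.py <<'E'
from h import *
O=np.array([.5546,-.0325]);a=np.radians(-5.5);ex=np.array([np.cos(a),np.sin(a)]);ey=np.array([-ex[1],ex[0]])
def tcp(al,dx,dz,y=.122):   # al deg; corner offset from grip centre
    al=np.radians(al);x=.085*np.cos(al)+dx-.011;z=.14+.085*np.sin(al)+dz
    return np.r_[O+x*ex+y*ey,z]
if __name__=='__main__':
    from workcell import manip
    s=manip.state();r=R.from_quat(s['orientation'])
    W=[(135,-.025,.1),(135,-.025,-.012),(135,-.007,-.012),(115,-.007,-.012),(95,-.007,-.008),(75,-.007,-.002),(60,-.0055,.003),(45,-.003,.0055),(30,.001,.007),(15,.005,.006),(0,.007,.006),(-11,.009,.005),(-14,.009,.004)]
    for w in W: print(w,tcp(*w).round(4),r.inv().apply(tcp(*w)-s['position']).round(4))
E
python3 st.py; python3 lev.py
```

```text
8.73 p [0.4703 0.0311 0.2837] yaw 174.49 z [ 0.    -0.001 -1.   ] q [ 0.84  0.24 -1.14  1.88  0.24  1.17  1.09] F [ 1.5  0.6 -0.2] M [ 0.01 -0.06 -0.06] w -0.0003442553808668293 0.0
(135, -0.025, 0.1) [0.4706 0.0981 0.3001] [ 0.0061  0.0668 -0.0164]
(135, -0.025, -0.012) [0.4706 0.0981 0.1881] [0.0061 0.0668 0.0956]
(135, -0.007, -0.012) [0.4885 0.0964 0.1881] [-0.0119  0.0668  0.0956]
(115, -0.007, -0.012) [0.5126 0.0941 0.205 ] [-0.0361  0.0668  0.0787]
(95, -0.007, -0.008) [0.541  0.0914 0.2167] [-0.0646  0.0668  0.067 ]
(75, -0.007, -0.002) [0.5703 0.0886 0.2201] [-0.094   0.0668  0.0636]
(60, -0.0055, 0.003) [0.5922 0.0864 0.2166] [-0.116   0.0668  0.0671]
(45, -0.003, 0.0055) [0.6122 0.0845 0.2056] [-0.1361  0.0668  0.0781]
(30, 0.001, 0.007) [0.6296 0.0828 0.1895] [-0.1536  0.0669  0.0942]
(15, 0.005, 0.006) [0.642  0.0816 0.168 ] [-0.1661  0.0669  0.1157]
(0, 0.007, 0.006) [0.6469 0.0812 0.146 ] [-0.171   0.0669  0.1377]
(-11, 0.009, 0.005) [0.6474 0.0811 0.1288] [-0.1714  0.0669  0.155 ]
(-14, 0.009, 0.004) [0.6464 0.0812 0.1234] [-0.1705  0.0669  0.1603]
```

Emit:
apply_moves:
  increments:
    - [0.008, 0.035, 0, 0, 0, 0]
    - [0.008, 0.067, 0.0, 0, 0, 0]
    - [0.008, 0.067, 0.03, 0, 0, 0]
    - [0.008, 0.067, 0.065, 0, 0, 0]
    - [0.008, 0.067, 0.0956, 0, 0, 0]
    - [0.0, 0.067, 0.0956, 0, 0, 0]
    - [-0.01, 0.067, 0.0956, 0, 0, 0]
    - [-0.014, 0.067, 0.0946, 0, 0, 0]

```text
clock: 9.4
position: [0.4918, 0.0949, 0.19]
orientation: [0.049, 0.999, 0.0, -0.001]
wrist_force: [-9.4, -1.5, 3.9]
grip_width: -0.001
finger_force: 4.7
```

```bash
python3 st.py; python3 lev.py | cut -c1-60,60-
```

```text
9.4 p [0.4918 0.0949 0.19  ] yaw 174.44 z [-0.003  0.    -1.   ] q [ 0.56  0.42 -1.05  1.94  0.42  1.02  0.8 ] F [-9.4 -1.5  3.9] M [-0.14  1.98 -0.05] w -0.0005532923453968677 4.654973074793816
(135, -0.025, 0.1) [0.4706 0.0981 0.3001] [ 0.0217  0.0012 -0.11  ]
(135, -0.025, -0.012) [0.4706 0.0981 0.1881] [0.0213 0.0012 0.002 ]
(135, -0.007, -0.012) [0.4885 0.0964 0.1881] [0.0033 0.0012 0.0019]
(115, -0.007, -0.012) [0.5126 0.0941 0.205 ] [-0.0208  0.0012 -0.0151]
(95, -0.007, -0.008) [0.541  0.0914 0.2167] [-0.0493  0.0013 -0.0268]
(75, -0.007, -0.002) [0.5703 0.0886 0.2201] [-0.0787  0.0013 -0.0303]
(60, -0.0055, 0.003) [0.5922 0.0864 0.2166] [-0.1007  0.0013 -0.0269]
(45, -0.003, 0.0055) [0.6122 0.0845 0.2056] [-0.1208  0.0013 -0.0159]
(30, 0.001, 0.007) [0.6296 0.0828 0.1895] [-1.384e-01  1.300e-03  1.000e-04]
(15, 0.005, 0.006) [0.642  0.0816 0.168 ] [-0.1509  0.0014  0.0216]
(0, 0.007, 0.006) [0.6469 0.0812 0.146 ] [-0.1559  0.0014  0.0436]
(-11, 0.009, 0.005) [0.6474 0.0811 0.1288] [-0.1564  0.0014  0.0608]
(-14, 0.009, 0.004) [0.6464 0.0812 0.1234] [-0.1554  0.0014  0.0661]
```

Emit:
apply_moves:
  increments:
    - [-0.01, 0.001, -0.007, 0, 0, 0]
    - [-0.021, 0.001, -0.015, 0, 0, 0]
    - [-0.035, 0.001, -0.022, 0, 0, 0]
    - [-0.049, 0.001, -0.027, 0, 0, 0]
    - [-0.064, 0.001, -0.029, 0, 0, 0]
    - [-0.079, 0.001, -0.03, 0, 0, 0]
    - [-0.079, 0.001, -0.03, 0, 0, 0]

```text
clock: 9.98
position: [0.5721, 0.0875, 0.2202]
orientation: [0.05, 0.999, 0.001, 0.0]
wrist_force: [-4.9, -0.6, 1.3]
grip_width: -0.002
finger_force: 2.1
```

```bash
python3 st.py; python3 lev.py |tail -8; python3 - <<'E'
from workcell import manip
import cv2
a=manip.grab_frame('side')['image'][120:240,195:355];cv2.imwrite('pics/s2.png',cv2.resize(a,None,fx=5,fy=5,interpolation=cv2.INTER_CUBIC))
E
```

```text
9.98 p [0.5721 0.0875 0.2202] yaw 174.32 z [ 0.     0.002 -1.   ] q [ 0.5   0.51 -1.    1.74  0.46  1.15  0.84] F [-4.9 -0.6  1.3] M [-0.22  0.86  0.02] w -0.002364680713543916 2.060324102640152
(75, -0.007, -0.002) [0.5703 0.0886 0.2201] [0.0019 0.0009 0.0001]
(60, -0.0055, 0.003) [0.5922 0.0864 0.2166] [-0.0201  0.001   0.0036]
(45, -0.003, 0.0055) [0.6122 0.0845 0.2056] [-0.0402  0.001   0.0146]
(30, 0.001, 0.007) [0.6296 0.0828 0.1895] [-0.0577  0.0011  0.0307]
(15, 0.005, 0.006) [0.642  0.0816 0.168 ] [-0.0702  0.0011  0.0522]
(0, 0.007, 0.006) [0.6469 0.0812 0.146 ] [-0.0751  0.001   0.0742]
(-11, 0.009, 0.005) [0.6474 0.0811 0.1288] [-0.0755  0.001   0.0914]
(-14, 0.009, 0.004) [0.6464 0.0812 0.1234] [-0.0745  0.001   0.0968]
```

View pics/s2.png

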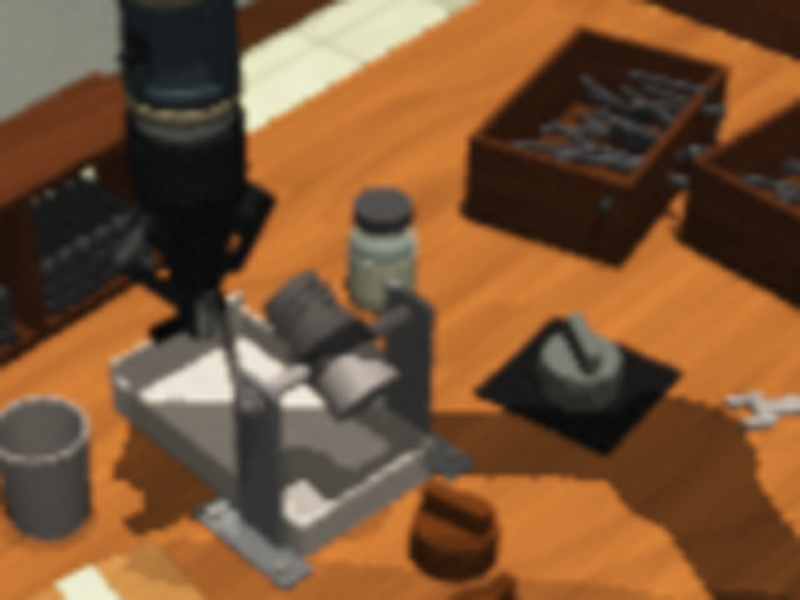

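The canister is tipping, with its mouth at crop (300,300), and the cap stands on the mat at (580,365). I carry on round the arc.

Emit:
apply_moves:
  increments:
    - [-0.01, 0.001, 0.001, 0, 0, 0]
    - [-0.02, 0.001, 0.004, 0, 0, 0]
    - [-0.031, 0.001, 0.009, 0, 0, 0]
    - [-0.04, 0.001, 0.0145, 0, 0, 0]
    - [-0.05, 0.001, 0.022, 0, 0, 0]
    - [-0.058, 0.001, 0.0305, 0, 0, 0]

```text
clock: 10.53
position: [0.6261, 0.0838, 0.1893]
orientation: [0.048, 0.999, -0.001, -0.002]
wrist_force: [-9.3, -0.7, 2.0]
grip_width: -0.001
finger_force: 4.0
```

```bash
python3 st.py; python3 lev.py |tail -6
```

```text
10.53 p [0.6261 0.0838 0.1893] yaw 174.51 z [-0.004 -0.001 -1.   ] q [ 0.43  0.62 -0.94  1.65  0.53  1.16  0.84] F [-9.3 -0.7  2. ] M [-0.05  2.17 -0.06] w -0.0009718896856447265 3.9909571409225464
(45, -0.003, 0.0055) [0.6122 0.0845 0.2056] [ 0.014  -0.0006 -0.0162]
(30, 0.001, 0.007) [0.6296 0.0828 0.1895] [-0.0036 -0.0006 -0.0002]
(15, 0.005, 0.006) [0.642  0.0816 0.168 ] [-0.0162 -0.0006  0.0213]
(0, 0.007, 0.006) [0.6469 0.0812 0.146 ] [-0.0211 -0.0005  0.0433]
(-11, 0.009, 0.005) [0.6474 0.0811 0.1288] [-0.0216 -0.0005  0.0605]
(-14, 0.009, 0.004) [0.6464 0.0812 0.1234] [-0.0207 -0.0005  0.0658]
```

Emit:
apply_moves:
  increments:
    - [-0.004, 0, -0.002, 0, 0, 0]
    - [-0.008, 0, -0.002, 0, 0, 0]
    - [-0.012, 0, 0.0, 0, 0, 0]
    - [-0.015, 0, 0.002, 0, 0, 0]

```text
clock: 10.87
position: [0.6439, 0.083, 0.1889]
orientation: [0.048, 0.999, 0.001, 0.002]
wrist_force: [-3.4, 0.9, 4.6]
grip_width: -0.001
finger_force: 2.4
```

```bash
python3 st.py; python3 lev.py |tail -4
```

```text
10.87 p [0.6439 0.083  0.1889] yaw 174.5 z [ 0.004  0.001 -1.   ] q [ 0.42  0.64 -0.93  1.61  0.54  1.17  0.84] F [-3.4  0.9  4.6] M [0.12 0.77 0.03] w -0.001187812561857021 2.39785585552454
(15, 0.005, 0.006) [0.642  0.0816 0.168 ] [ 0.0018 -0.0015  0.0209]
(0, 0.007, 0.006) [0.6469 0.0812 0.146 ] [-0.0031 -0.0016  0.0429]
(-11, 0.009, 0.005) [0.6474 0.0811 0.1288] [-0.0034 -0.0016  0.0602]
(-14, 0.009, 0.004) [0.6464 0.0812 0.1234] [-0.0024 -0.0016  0.0655]
```

Emit:
apply_moves:
  increments:
    - [-0.004, 0, 0.006, 0, 0, 0]
    - [-0.007, 0, 0.015, 0, 0, 0]
    - [-0.009, 0, 0.025, 0, 0, 0]
    - [-0.01, 0, 0.036, 0, 0, 0]
    - [-0.01, 0, 0.048, 0, 0, 0]

```text
clock: 11.28
position: [0.6589, 0.0815, 0.1425]
orientation: [0.049, 0.999, 0.002, 0.007]
wrist_force: [5.2, -0.5, 9.0]
grip_width: 0.0
finger_force: 4.3
```

```bash
python3 st.py; python3 lev.py |tail -2
```

```text
11.28 p [0.6589 0.0815 0.1425] yaw 174.41 z [ 0.015  0.002 -1.   ] q [ 0.4   0.7  -0.89  1.63  0.6   1.1   0.82] F [ 5.2 -0.5  9. ] M [-0.07 -1.13 -0.05] w 0.00031650440184741337 4.305291920900345
(-11, 0.009, 0.005) [0.6474 0.0811 0.1288] [ 0.0116 -0.0015  0.0135]
(-14, 0.009, 0.004) [0.6464 0.0812 0.1234] [ 0.0127 -0.0015  0.0189]
```

Emit:
apply_moves:
  increments:
    - [0.002, 0, 0.006, 0, 0, 0]
    - [0.003, 0, 0.011, 0, 0, 0]
    - [0.003, 0, 0.015, 0, 0, 0]
    - [0.003, 0, 0.015, 0, 0, 0]
    - [0.003, 0, 0.015, 0, 0, 0]

```text
clock: 11.7
position: [0.6555, 0.0816, 0.1299]
orientation: [0.049, 0.999, 0.001, 0.007]
wrist_force: [-0.0, -2.5, 19.6]
grip_width: -0.002
finger_force: 9.8
```

```bash
python3 st.py
```

```text
11.7 p [0.6555 0.0816 0.1299] yaw 174.41 z [ 0.014  0.001 -1.   ] q [ 0.39  0.7  -0.89  1.64  0.61  1.08  0.8 ] F [-0.  -2.5 19.6] M [-0.66  0.04  0.01] w -0.0015531064117715136 9.805813282728195
```

At the far stop at 20 N; I hold there while the bolts slide out.

Emit:
apply_moves:
  increments:
    - [0, 0, 0, 0, 0, 0]
    - [0, 0, 0, 0, 0, 0]
    - [0, 0, 0, 0, 0, 0]
    - [0, 0, 0, 0, 0, 0]
    - [0, 0, 0, 0, 0, 0]
    - [0, 0, 0, 0, 0, 0]
    - [0, 0, 0, 0, 0, 0]
    - [0, 0, 0, 0, 0, 0]

```text
clock: 12.37
position: [0.6555, 0.0816, 0.1299]
orientation: [0.049, 0.999, 0.001, 0.007]
wrist_force: [0.8, -2.6, 19.4]
grip_width: -0.002
finger_force: 9.7
```

Emit:
apply_moves:
  increments:
    - [0, 0, 0, 0, 0, 0]
    - [0, 0, 0, 0, 0, 0]
    - [0, 0, 0, 0, 0, 0]
    - [0, 0, 0, 0, 0, 0]
    - [0, 0, 0, 0, 0, 0]
    - [0, 0, 0, 0, 0, 0]
    - [0, 0, 0, 0, 0, 0]
    - [0, 0, 0, 0, 0, 0]

```text
clock: 13.03
position: [0.6555, 0.0816, 0.1299]
orientation: [0.049, 0.999, 0.001, 0.007]
wrist_force: [0.4, -2.3, 19.8]
grip_width: -0.003
finger_force: 9.7
```

```bash
python3 st.py; python3 - <<'E'
from workcell import manip
import cv2,numpy as np
a=manip.grab_frame('side')['image'][120:240,195:355];b=manip.grab_frame('top')['image'][120:220,220:340]
cv2.imwrite('pics/s3.png',np.hstack([cv2.resize(a,(400,300),interpolation=cv2.INTER_CUBIC),cv2.resize(b,(360,300),interpolation=cv2.INTER_CUBIC)]))
E
```

```text
13.03 p [0.6555 0.0816 0.1299] yaw 174.4 z [ 0.014  0.001 -1.   ] q [ 0.39  0.7  -0.89  1.64  0.61  1.08  0.8 ] F [ 0.4 -2.3 19.8] M [-0.64  0.04  0.02] w -0.002685317036662015 9.675512909889221
```

View pics/s3.png

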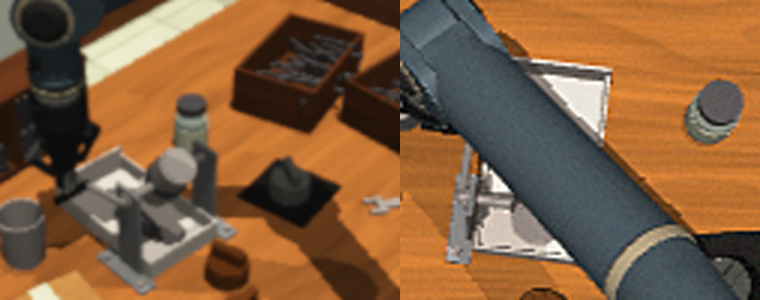

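The picture shows the canister at its far stop with its mouth in the tray, while the arm hides the bolts. I release and back off up and forward.

Emit:
apply_moves:
  increments:
    - [-0.012, 0, -0.006, 0, 0, 0]
    - [-0.03, 0, -0.018, 0, 0, 0]
    - [-0.045, 0, -0.04, 0, 0, 0]
    - [-0.045, 0, -0.08, 0, 0, 0]
    - [-0.045, 0, -0.12, 0, 0, 0]
    - [-0.045, 0, -0.16, 0, 0, 0]
    - [-0.045, 0, -0.19, 0, 0, 0]
    - [-0.045, 0, -0.19, 0, 0, 0]

```text
clock: 13.8
position: [0.698, 0.0788, 0.3228]
orientation: [0.049, 0.999, 0.002, 0.008]
wrist_force: [0.8, -0.3, -0.2]
grip_width: -0.001
finger_force: 0.0
```

```bash
python3 st.py .4867 -.2563 .32
```

```text
13.8 p [0.698  0.0788 0.3228] yaw 174.43 z [ 0.016  0.004 -1.   ] q [ 0.38  0.61 -0.95  1.31  0.49  1.44  0.94] F [ 0.8 -0.3 -0.2] M [ 0.09 -0.04 -0.03] w -0.0007728593248203873 0.0
tool delta [ 0.1778 -0.354  -0.0018]
```

Emit:
apply_moves:
  increments:
    - [0.142, -0.283, 0, 0, 0, 0]
    - [0.142, -0.283, 0, 0, 0, 0]
    - [0.142, -0.283, 0, 0, 0, 0]
    - [0.142, -0.283, 0, 0, 0, 0]
    - [0.142, -0.283, 0, 0, 0, 0]
    - [0.142, -0.283, 0, 0, 0, 0]
    - [0.142, -0.283, 0, 0, 0, 0]
    - [0.142, -0.283, 0, 0, 0, 0]
  hand: 0.05

```text
clock: 14.47
position: [0.5243, -0.1964, 0.3136]
orientation: [0.051, 0.999, -0.002, 0.001]
wrist_force: [0.4, -0.4, 0.3]
grip_width: 0.58
finger_force: 0.0
```

Emit:
apply_moves:
  increments:
    - [0.035, -0.071, 0.15, 0.005, 0.014, 0.535]
    - [0.035, -0.071, 0.15, 0.005, 0.014, 0.535]
    - [0.035, -0.071, 0.15, 0.005, 0.014, 0.535]
    - [0.035, -0.071, 0.15, 0.005, 0.014, 0.535]
    - [0.035, -0.071, 0.15, 0.005, 0.014, 0.535]
    - [0.035, -0.071, 0.15, 0.005, 0.014, 0.535]
    - [0.035, -0.071, 0.15, 0.005, 0.014, 0.535]

```text
clock: 15.05
position: [0.4857, -0.2585, 0.1641]
orientation: [0.31, 0.951, -0.002, -0.005]
wrist_force: [0.5, 0.1, 0.3]
grip_width: 0.591
finger_force: 0.0
```

```bash
python3 st.py .4867 -.2563 .0452; python3 - <<'E'
from workcell import manip
import cv2,numpy as np
a=manip.grab_frame('side')['image'][140:240,205:335];b=manip.grab_frame('top')['image'][130:230,220:350]
cv2.imwrite('pics/s4.png',np.vstack([cv2.resize(a,(390,300),interpolation=cv2.INTER_CUBIC),cv2.resize(b,(390,300),interpolation=cv2.INTER_CUBIC)]))
E
```

```text
15.05 p [ 0.4857 -0.2585  0.1641] yaw 143.93 z [-0.012 -0.001 -1.   ] q [ 1.04  0.47 -0.83  1.86  0.41  1.    0.98] F [0.5 0.1 0.3] M [-0.01 -0.04 -0.02] w 0.5909668011352693 0.0
tool delta [-0.0006  0.0032  0.1189]
```

View pics/s4.png

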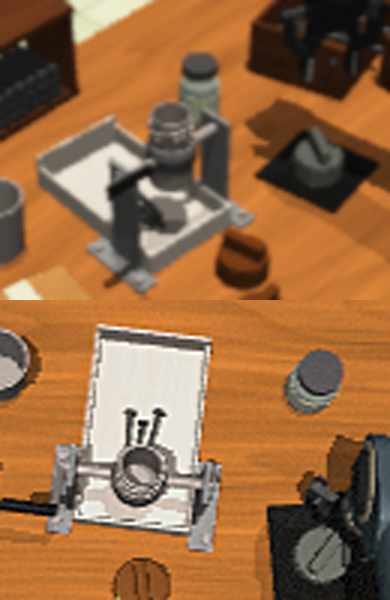

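Top view: all three bolts lie in the tray at about (143,425). The canister is upright and the cap is on the mat. Now I regrasp the cap.

Emit:
apply_moves:
  increments:
    - [0, 0.002, 0.035, -0.008, -0.009, 0]
    - [0, 0.002, 0.07, -0.008, -0.009, 0]
    - [0, 0.002, 0.095, -0.008, -0.009, 0]
    - [0, 0.002, 0.11, -0.008, -0.009, 0]
    - [0, 0.002, 0.116, -0.008, -0.009, 0]
    - [0, 0.002, 0.118, -0.008, -0.009, 0]

```text
clock: 15.65
position: [0.4849, -0.2561, 0.0455]
orientation: [0.309, 0.951, 0.001, -0.001]
wrist_force: [-0.2, -0.3, 0.6]
grip_width: 0.583
finger_force: 0.0
```

Emit:
apply_moves:
  increments:
    - [0, 0, 0, 0, 0, 0]
    - [0, 0, 0, 0, 0, 0]
    - [0, 0, 0, 0, 0, 0]
    - [0, 0, 0, 0, 0, 0]
    - [0, 0, 0, 0, 0, 0]
  hand: 0

```text
clock: 16.07
position: [0.4853, -0.2568, 0.0467]
orientation: [0.31, 0.951, 0.0, 0.0]
wrist_force: [0.6, 0.4, 5.4]
grip_width: 0.144
finger_force: 61.2
```

```bash
python3 st.py
```

```text
16.07 p [ 0.4853 -0.2568  0.0467] yaw 143.87 z [ 0.  0. -1.] q [ 0.95  0.61 -0.72  1.96  0.57  0.78  0.84] F [0.6 0.4 5.4] M [ 0.14  0.05 -0.04] w 0.1439755143606161 61.20344638824463
```

Emit:
apply_moves:
  increments:
    - [0, 0, -0.02, 0, 0, 0]
    - [0, 0, -0.06, 0, 0, 0]
    - [0, 0, -0.1, 0, 0, 0]
    - [0, 0, -0.14, 0, 0, 0]
    - [0, 0, -0.18, 0, 0, 0]
    - [0, 0, -0.22, 0, 0, 0]
    - [0, 0, -0.25, 0, 0, 0]
    - [0, 0, -0.25, 0, 0, 0]

```text
clock: 16.73
position: [0.4879, -0.2574, 0.3022]
orientation: [0.31, 0.951, -0.001, 0.004]
wrist_force: [1.3, 0.1, -1.5]
grip_width: 0.143
finger_force: 60.2
```

Emit:
apply_moves:
  increments:
    - [0.01, 0.028, 0, 0, 0, -0.12]
    - [0.02, 0.056, 0, 0, 0, -0.24]
    - [0.03, 0.084, 0, 0, 0, -0.36]
    - [0.04, 0.116, 0, 0, 0, -0.48]
    - [0.05, 0.148, 0, 0, 0, -0.6]
    - [0.06, 0.178, 0, 0, 0, -0.72]
    - [0.07, 0.205, 0, 0, 0, -0.84]
    - [0.0763, 0.222, 0, 0, 0, -0.96]

```text
clock: 17.4
position: [0.5536, -0.0291, 0.2951]
orientation: [-0.169, 0.986, 0.001, -0.001]
wrist_force: [-0.1, 0.5, -1.0]
grip_width: 0.144
finger_force: 60.2
```

```bash
python3 st.py .5546 -.0325 .235
```

```text
17.4 p [ 0.5536 -0.0291  0.2951] yaw -160.58 z [-0.003  0.002 -1.   ] q [ 0.83  0.44 -1.15  1.69  0.41  1.29  1.51] F [-0.1  0.5 -1. ] M [ 0.03 -0.02 -0.01] w 0.14386559712177222 60.220359563827515
tool delta [ 0.0001 -0.0037  0.0601]
```

Emit:
apply_moves:
  increments:
    - [0, -0.002, 0.02, 0, 0, 0]
    - [0, -0.002, 0.035, 0, 0, 0]
    - [0, -0.002, 0.045, 0, 0, 0]
    - [0, -0.002, 0.045, 0, 0, 0]
    - [0, -0.002, 0.045, 0, 0, 0]

```text
clock: 17.82
position: [0.5541, -0.0349, 0.2499]
orientation: [-0.164, 0.987, 0.001, -0.002]
wrist_force: [0.1, 0.8, -0.3]
grip_width: 0.148
finger_force: 60.2
```

```bash
python3 st.py .5546 -.0325 .2275
```

```text
17.82 p [ 0.5541 -0.0349  0.2499] yaw -161.16 z [-0.004  0.001 -1.   ] q [ 0.81  0.48 -1.12  1.75  0.46  1.21  1.47] F [ 0.1  0.8 -0.3] M [0.02 0.02 0.01] w 0.14759160649784056 60.21580696105957
tool delta [-0.0013  0.002   0.0224]
```

Emit:
apply_moves:
  increments:
    - [-0.001, 0.002, 0, 0, 0, 0]
    - [-0.001, 0.002, 0.005, 0, 0, 0]
    - [-0.001, 0.002, 0.01, 0, 0, 0]
    - [-0.001, 0.002, 0.015, 0, 0, 0]
    - [-0.001, 0.002, 0.02, 0, 0, 0]
    - [-0.001, 0.002, 0.022, 0, 0, 0]

```text
clock: 18.32
position: [0.5547, -0.0319, 0.2277]
orientation: [-0.164, 0.986, 0.001, -0.001]
wrist_force: [1.0, 1.0, -0.5]
grip_width: 0.147
finger_force: 60.2
```

```bash
python3 st.py .5546 -.0325 .2275
```

```text
18.32 p [ 0.5547 -0.0319  0.2277] yaw -161.13 z [-0.003  0.002 -1.   ] q [ 0.8   0.5  -1.1   1.78  0.48  1.17  1.44] F [ 1.   1.  -0.5] M [ 0.28 -0.26  0.02] w 0.14655226047119316 60.24669706821442
tool delta [ 0.0003 -0.0005  0.0002]
```

Emit:
apply_moves:
  increments:
    - [0, 0, 0.0012, 0, 0, 0.1]
    - [0, 0, 0.0018, 0, 0, 0.22]
    - [0, 0, 0.0023, 0, 0, 0.33]
    - [0, 0, 0.0028, 0, 0, 0.44]
    - [0, 0, 0.0033, 0, 0, 0.56]
    - [0, 0, 0.0038, 0, 0, 0.67]
    - [0, 0, 0.0043, 0, 0, 0.79]
    - [0, 0, 0.0048, 0, 0, 0.9]

```text
clock: 18.98
position: [0.5547, -0.0319, 0.2235]
orientation: [0.284, 0.959, 0.0, -0.002]
wrist_force: [0.5, 1.1, -1.1]
grip_width: 0.144
finger_force: 60.2
```

```bash
python3 st.py
```

```text
18.98 p [ 0.5547 -0.0319  0.2235] yaw 146.99 z [-0.003  0.002 -1.   ] q [ 0.66  0.42 -0.88  1.79  0.35  1.11  0.65] F [ 0.5  1.1 -1.1] M [ 0.24 -0.1  -0.05] w 0.1443370107152785 60.2188915014267
```

Emit:
apply_moves:
  increments:
    - [0, 0, 0.0005, 0, 0, 0.112]
    - [0, 0, 0.001, 0, 0, 0.225]
    - [0, 0, 0.0015, 0, 0, 0.337]
    - [0, 0, 0.002, 0, 0, 0.45]
    - [0, 0, 0.0025, 0, 0, 0.562]
    - [0, 0, 0.003, 0, 0, 0.675]
    - [0, 0, 0.0034, 0, 0, 0.787]
    - [0, 0, 0.0039, 0, 0, 0.9]

```text
clock: 19.65
position: [0.5546, -0.0318, 0.2195]
orientation: [0.673, 0.74, -0.0, -0.002]
wrist_force: [0.8, 0.2, -1.2]
grip_width: 0.145
finger_force: 60.2
```

Emit:
apply_moves:
  increments:
    - [0, 0, 0.0005, 0, 0, 0.112]
    - [0, 0, 0.001, 0, 0, 0.225]
    - [0, 0, 0.0015, 0, 0, 0.337]
    - [0, 0, 0.002, 0, 0, 0.45]
    - [0, 0, 0.0025, 0, 0, 0.562]
    - [0, 0, 0.003, 0, 0, 0.675]
    - [0, 0, 0.0034, 0, 0, 0.787]
    - [0, 0, 0.0039, 0, 0, 0.9]

```text
clock: 20.32
position: [0.5547, -0.0316, 0.2156]
orientation: [0.928, 0.374, -0.001, -0.001]
wrist_force: [0.8, -0.0, -1.2]
grip_width: 0.148
finger_force: 60.2
```

```bash
python3 st.py
```

```text
20.32 p [ 0.5547 -0.0316  0.2156] yaw 43.88 z [-0.003  0.002 -1.   ] q [ 0.38  0.33 -0.5   1.81  0.18  1.04 -0.99] F [ 0.8 -0.  -1.2] M [ 0.24 -0.09 -0.02] w 0.14840940422458077 60.22118926048279
```

Emit:
apply_moves:
  increments:
    - [0, 0, 0.0005, 0, 0, 0.112]
    - [0, 0, 0.001, 0, 0, 0.225]
    - [0, 0, 0.0015, 0, 0, 0.337]
    - [0, 0, 0.002, 0, 0, 0.45]
    - [0, 0, 0.0025, 0, 0, 0.562]
    - [0, 0, 0.003, 0, 0, 0.675]
    - [0, 0, 0.0034, 0, 0, 0.787]
    - [0, 0, 0.0038, 0, 0, 0.87]

```text
clock: 20.98
position: [0.5546, -0.0314, 0.2118]
orientation: [0.999, -0.052, -0.002, -0.001]
wrist_force: [-0.1, 1.3, 0.7]
grip_width: 0.148
finger_force: 60.5
```

Emit:
apply_moves:
  increments:
    - [0, 0, 0.0002, 0, 0, 0.04]
    - [0, 0, 0.0003, 0, 0, 0.07]
    - [0, 0, 0.0003, 0, 0, 0.07]

```text
clock: 21.23
position: [0.5549, -0.0315, 0.2118]
orientation: [0.996, -0.084, -0.001, -0.001]
wrist_force: [0.5, 1.4, -1.0]
grip_width: 0.147
finger_force: 60.3
```

```bash
python3 st.py
```

```text
21.23 p [ 0.5549 -0.0315  0.2118] yaw -9.68 z [-0.002  0.002 -1.   ] q [ 0.24  0.32 -0.32  1.83  0.11  1.02 -1.87] F [ 0.5  1.4 -1. ] M [ 0.34 -0.09 -0.06] w 0.1468994179641204 60.31885385513306
```

Emit:
apply_moves:
  increments:
    - [0, 0, 0.0004, 0, 0, 0.04]
    - [0, 0, 0.0006, 0, 0, 0.08]
    - [0, 0, 0.0009, 0, 0, 0.12]
    - [0, 0, 0.0009, 0, 0, 0.12]

```text
clock: 21.57
position: [0.5552, -0.0315, 0.2117]
orientation: [0.99, -0.144, -0.001, -0.001]
wrist_force: [0.1, 2.0, 4.8]
grip_width: 0.144
finger_force: 61.0
```

```bash
python3 st.py
```

```text
21.57 p [ 0.5552 -0.0315  0.2117] yaw -16.53 z [-0.001  0.002 -1.   ] q [ 0.22  0.31 -0.3   1.83  0.1   1.02 -1.98] F [0.1 2.  4.8] M [ 0.49  0.11 -0.08] w 0.1443293475908933 60.99335074424744
```

Emit:
apply_moves:
  increments:
    - [0, 0, 0.0003, 0, 0, 0.04]
    - [0, 0, 0.0006, 0, 0, 0.08]
    - [0, 0, 0.0009, 0, 0, 0.12]
    - [0, 0, 0.0009, 0, 0, 0.12]

```text
clock: 21.9
position: [0.5551, -0.0315, 0.2116]
orientation: [0.979, -0.203, -0.001, -0.001]
wrist_force: [-2.4, 1.3, 9.7]
grip_width: 0.143
finger_force: 61.7
```

```bash
python3 st.py
```

```text
21.9 p [ 0.5551 -0.0315  0.2116] yaw -23.37 z [-0.001  0.002 -1.   ] q [ 0.21  0.31 -0.28  1.83  0.1   1.02 -2.09] F [-2.4  1.3  9.7] M [ 0.42  0.63 -0.06] w 0.14299996010614838 61.65987253189087
```

Emit:
apply_moves:
  increments:
    - [0, 0, 0, 0, 0, 0.05]
    - [0, 0, 0, 0, 0, 0.1]
    - [0, 0, 0, 0, 0, 0.15]
    - [0, 0, 0, 0, 0, 0.15]

```text
clock: 22.23
position: [0.5551, -0.0309, 0.2116]
orientation: [0.961, -0.275, -0.001, -0.001]
wrist_force: [-2.1, 2.7, 8.9]
grip_width: 0.146
finger_force: 61.6
```

```bash
python3 st.py; python3 - <<'E'
from workcell import manip
import cv2,numpy as np
a=manip.grab_frame('side')['image'][145:205,225:305];o=cv2.imread('pics/side0.png')[145:205,225:305]
cv2.imwrite('pics/s5.png',np.hstack([cv2.resize(i,(400,300),interpolation=cv2.INTER_CUBIC) for i in (o,a)]))
E
```

```text
22.23 p [ 0.5551 -0.0309  0.2116] yaw -31.91 z [-0.001  0.002 -1.   ] q [ 0.18  0.31 -0.25  1.83  0.09  1.01 -2.23] F [-2.1  2.7  8.9] M [0.58 0.53 0.06] w 0.14643653617450786 61.60942554473877
```

View pics/s5.png

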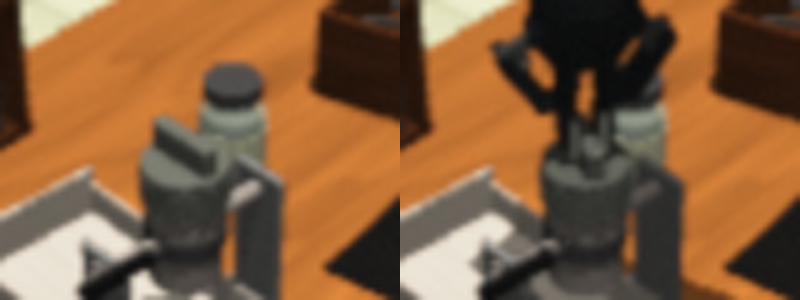

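The right half, now, shows the cap seated at the same height as the home view on the left, or slightly lower, at about (590,185). Torque is only just beginning to rise, so I turn further.

Emit:
apply_moves:
  increments:
    - [0, 0, 0, 0, 0, 0.04]
    - [0, 0, 0, 0, 0, 0.08]
    - [0, 0, 0, 0, 0, 0.12]
    - [0, 0, 0, 0, 0, 0.12]

```text
clock: 22.62
position: [0.555, -0.0305, 0.2116]
orientation: [0.944, -0.331, -0.001, -0.001]
wrist_force: [-3.8, 2.4, 9.7]
grip_width: 0.142
finger_force: 61.6
```

```bash
python3 st.py
```

```text
22.62 p [ 0.555  -0.0305  0.2116] yaw -38.69 z [-0.001  0.002 -1.   ] q [ 0.17  0.31 -0.23  1.83  0.08  1.01 -2.34] F [-3.8  2.4  9.7] M [0.64 0.61 0.14] w 0.14180946716233786 61.60421848297119
```

Emit:
apply_moves:
  increments:
    - [0, 0, 0, 0, 0, 0.05]
    - [0, 0, 0, 0, 0, 0.1]
    - [0, 0, 0, 0, 0, 0.15]
    - [0, 0, 0, 0, 0, 0.2]
    - [0, 0, 0, 0, 0, 0.2]

```text
clock: 23.03
position: [0.5554, -0.0304, 0.2116]
orientation: [0.907, -0.422, -0.0, -0.0]
wrist_force: [-1.9, 2.6, 9.1]
grip_width: 0.144
finger_force: 65.5
```

```bash
python3 st.py
```

```text
23.03 p [ 0.5554 -0.0304  0.2116] yaw -49.93 z [-0.     0.001 -1.   ] q [ 0.14  0.3  -0.2   1.83  0.07  1.01 -2.53] F [-1.9  2.6  9.1] M [0.52 0.38 1.18] w 0.14365227692594196 65.50472991231345
```

Emit:
apply_moves:
  increments:
    - [0, 0, -0.001, 0, 0, -0.02]
    - [0, 0, -0.001, 0, 0, -0.03]

```text
clock: 23.2
position: [0.5552, -0.0304, 0.2116]
orientation: [0.912, -0.41, -0.001, -0.001]
wrist_force: [-0.7, 4.6, 5.0]
grip_width: 0.144
finger_force: 61.1
```

```bash
python3 st.py
```

```text
23.2 p [ 0.5552 -0.0304  0.2116] yaw -48.45 z [-0.001  0.003 -1.   ] q [ 0.14  0.3  -0.2   1.83  0.07  1.01 -2.5 ] F [-0.7  4.6  5. ] M [1.04 0.03 0.05] w 0.1439818812778124 61.05368256568909
```

Emit:
apply_moves:
  increments:
    - [0, 0, 0, 0, 0, 0]
    - [0, 0, 0, 0, 0, 0]
    - [0, 0, 0, 0, 0, 0]
    - [0, 0, 0, 0, 0, 0]
    - [0, 0, -0.01, 0, 0, 0]
    - [0, 0, -0.04, 0, 0, 0]
    - [0, 0, -0.08, 0, 0, 0]
    - [0, 0, -0.12, 0, 0, 0]
  hand: 0.05

```text
clock: 23.87
position: [0.5542, -0.0327, 0.3322]
orientation: [0.911, -0.412, -0.002, 0.0]
wrist_force: [1.1, 0.4, 0.3]
grip_width: 0.588
finger_force: 0.0
```

Emit:
apply_moves:
  increments:
    - [-0.04, -0.02, 0, 0, 0, -0.1]
    - [-0.08, -0.04, 0, 0, 0, -0.2]
    - [-0.1, -0.05, 0, 0, 0, -0.3]
    - [-0.1, -0.05, 0, 0, 0, -0.4]

```text
clock: 24.2
position: [0.5244, 0.0834, 0.3327]
orientation: [0.977, -0.215, -0.001, -0.002]
wrist_force: [0.5, 0.2, -0.2]
grip_width: 0.587
finger_force: 0.0
```

```bash
python3 st.py
```

```text
24.2 p [0.5244 0.0834 0.3327] yaw -24.82 z [-0.001  0.005 -1.   ] q [ 0.05  0.18 -0.33  1.72  0.05  1.26 -2.29] F [ 0.5  0.2 -0.2] M [ 0.   -0.02 -0.02] w 0.5867271593362876 0.0
```

Emit:
apply_moves:
  increments:
    - [-0.04, 0, 0, 0, 0, 0]
    - [-0.08, 0, 0, 0, 0, 0]
    - [-0.09, 0.0, 0, 0, 0, 0]
    - [-0.09, 0.0, 0, 0, 0, 0]

```text
clock: 24.53
position: [0.4431, 0.1164, 0.3325]
orientation: [0.975, -0.221, -0.001, -0.0]
wrist_force: [0.6, -0.4, 0.4]
grip_width: 0.586
finger_force: 0.0
```

```bash
python3 st.py; python3 - <<'E'
from workcell import manip
import cv2,numpy as np
a=manip.grab_frame('side')['image'][145:235,215:335];o=cv2.imread('pics/side0.png')[145:235,215:335]
b=manip.grab_frame('top')['image'][130:220,220:340];t=cv2.imread('pics/top0.png')[130:220,220:340]
cv2.imwrite('pics/s6.png',np.vstack([np.hstack([cv2.resize(i,(400,300),interpolation=cv2.INTER_CUBIC) for i in r]) for r in ((o,a),(t,b))]))
E
```

```text
24.53 p [0.4431 0.1164 0.3325] yaw -25.5 z [-0.001  0.001 -1.   ] q [ 0.01  0.05 -0.37  1.86  0.02  1.24 -2.38] F [ 0.6 -0.4  0.4] M [ 0.03 -0.01  0.01] w 0.5863860563100531 0.0
```

View pics/s6.png

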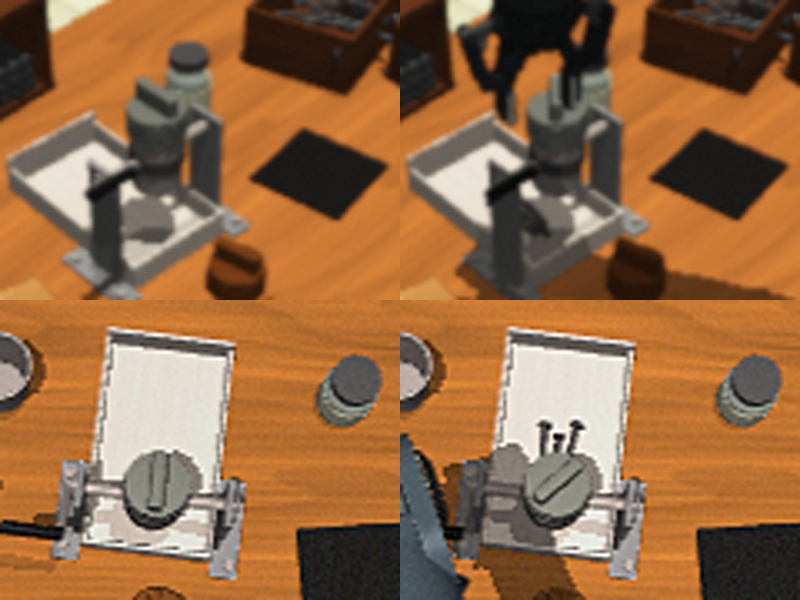

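The cap is seated at its home height with the bar turned clockwise to the stop. The three bolts lie in the tray at (558,435), and the neighbouring things in view are unmoved.

```bash
python3 -c "
from workcell import manip
print(manip.sign_off())"
```

```text
the job is handed in; nothing more can be done
None
```

The job is handed in at about 25 s: the cap is back on and screwed to its stop, the canister is upright, all three bolts lie in the tray, and nothing near the stand looks disturbed in the final pictures.

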